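Grease the empty jaw slot of a lathe chuck

ROBOT

A 7-joint arm with a two-finger parallel gripper is mounted at the origin on the work surface. World frame = base frame: x ahead of the robot, y to its left, z up, the work surface at z = 0. Lengths are in m, angles in degrees, forces in N, time in s.
With the tool pointing down it reaches from about 0.4 to 0.9 m from the base axis. Payload 5.5 kg.
Tool frame: the origin (TCP) lies midway between the tips of the shut fingers; the grasp point (between the pads) lies env.hold_point_z behind it (env.hold_point_z is the distance from the TCP to the grasp point, in m); z points along the fingers, y is the direction in which the jaws open and shut (so a half turn about z gives the same grasp; the last joint's range is limited). The gripper opens to 85 mm and grips with 20 to 120 N. Pads are 22 mm wide; open, the fingers measure 114 mm over their backs; the gripper's body (76 mm by 85 mm) begins 54 mm behind the grasp point. The pads swing forward as they close: fully open they stand 13 mm farther back than shut.
Start: joints at [-58.717, 28.699, -24.465, 88.831, 12.651, 65.22, -12.049], TCP at [0.181, 0.624, 0.231] pointing down, gripper open.
Joint ranges: [-164.97, 164.97], [-17.58, 116.51], [-87.97, 89.64], [11.32, 138.91], [-80.73, 260.73], [10.89, 115.49], [-147.41, 147.41]. Speed limits (degrees/s): [147.25, 147.25, 180, 180, 180, 180, 180].

INTERFACE

Orientations are given as a 3x3 rotation matrix whose columns are the frame's x, y, z axes.
In Python, from bench import env gives the robot as it stands.
- The arm moves only by the shell command python3 -m pendant 'ROWS'. ROWS is JSON, a list of rows, each a list of 3 entries, a list of its own where there are three numbers: the shift along the tool's x, y, z normalised to -1 to 1, where 1 is 20 mm, then the turn, a rotation vector about the tool's x, y, z normalised to -1 to 1, where 1 is 5 degrees, then the opening, from 0 (shut) to 1 (fully open). In form: [[[tx, ty, tz], [rx, ry, rz], claw], ...]. A call has 1 to 20 rows; each row shifts and turns the commanded pose from where the row before left it, along the tool's axes as they then stand; what a row does not reach is not made up. A row lasts 1/10 s, in which the tool goes at most 50 mm and 8.59 degrees, less where a joint would pass 70% of its speed; a pose out of reach is approached as far as the arm can. A call with a number of a shift or a turn outside -1 to 1 is refused whole. A call with a gripper value outside its range is refused whole. The fingers move at their own pace and stop on an object; the grip force is fixed at half the most. Time passes only in rows, so rows that do not move let the fingers close. It gives the time, the measured TCP pose, the force and the opening at its end, in the units of the state.
- env.read_state(): the state, without advancing time (a new reading comes with each control period).
- env.get_image(name): name is "scene" or "top"; returns the picture (480x640x3 uint8, red, green, blue); there is no depth.
- env.get_calibration(name): a dict with "fovy" (degrees; the focal length in pixels is half the picture's height over the tangent of half this angle, whatever the lens; pixels are square), "cx", "cy" (the principal point, pixels), "world_from_camera" (4x4, takes a point from camera to world coordinates). Camera axes: x right, y down, z forward; pixel columns grow to the right and rows downward; lengths in m; the calibration is good to about 2 mm. A picture is of the moment at which its call begins. get_calibration takes no time and is no camera call.
- env.finish_job(): hands the job in, once; it reports no verdict.
The state is a dict: "time": time; "joint_pos": joint angles; "joint_velocities": joint speeds; "joint_efforts": joint torques, N m; "tool_pos": TCP position; "tool_rot": TCP orientation; "ft_force": force on the tool from outside, world axes, zero at the start; "torque": the same for the moment, N m; "width": opening from 0.0 (shut) to 1.0 (fully open).
Only numpy, scipy, OpenCV 4.12 (cv2) and the standard library are available. Lean on these libraries where they do the work, as an engineer would, in place of code of your own. Each camera call takes 0.05 s, during which the arm holds its last target.

TASK

The lathe chuck on the bench has one jaw taken out, and its empty slot wants greasing. Take the red-handled bent brush from its rest, dip the bristles fully into the green grease pot (not the white one), then brush the floor of the empty slot with light contact, starting at the rim and working all the way in to the centre. Finally lay the brush back level in the two cradles of its rest, head over the same end as before, and leave everything else on the bench where it is.

Things in the scene. Friction and masses are not known exactly. Their poses are not given: they have to be found in the camera images.
- brush: Loose bent brush, 90 g, lying level in its rest. Origin: centre of the red handle (grip here); x along it to the head, z up. Handle 16 wide (y), 18 high (z), x -85 to 75 mm. Steel neck slopes from (88, 0, 0) to (120, 0, -40) mm, then an upright ferrule, diameter 16, down to z -82; black bristles, diameter 13, end at (120, 0, -100) mm: handle level, they point straight down.
- bristle_tip (a point): Centre of the free lower end of the bristle tuft; at (120, 0, -100) mm in the brush frame when not pressed.
- bristles (a joint): How far the bristle tuft is pushed back into the ferrule along the brush's z, 0 to 0.010 m. A spring returns it: 0.5 N starts it moving, then 0.25 N per mm (3 N at the 10 mm stop).
- rest: Fixed steel brush rest: base 150 x 80 x 8 mm (x, y, z), posts at x = -55 and 55 mm, 10 thick. Atop each a cradle open upwards: floor at z = 106, 24 wide; lips flare 45 degrees to z = 119, 48 apart. Origin: centre of the underside, z up. The brush lies along it, its x along the rest's x, handle centre at about (0, 0, 115) mm, head over the +x end, bristles 15 mm above the bench.
- grease_pot: Loose open GREEN pot, 350 g, 70 mm high, 72 mm outside diameter at the rim (68 at the foot), wall 3 mm, bottom 5 mm thick, nothing inside to be touched. Origin: centre of its underside, z up.
- grease_pot_rim (a point): Centre of the green pot's mouth, 70 mm above the bench.
- white_pot: Loose open WHITE pot of the same size and shape; the wrong one. The two pots may stand in either place. Origin: centre of its underside.
- chuck: Fixed steel three-jaw chuck, face up, diameter 200 mm (flange 210 at the foot), top face at z = 70. Three radial slots, 28 wide, 14 deep (floor at z = 56 mm), open at the rim and at the dark bore (diameter 56, floor level with theirs). Two hold dark jaws rising to z = 101; the third is empty. Origin: centre of the underside, z up, x along the empty slot from centre to rim.
- slot_outer (a point): On the floor of the empty slot, on its centreline, 88 mm from the chuck's centre (near the rim).
- slot_middle (a point): The same, 65 mm from the chuck's centre.
- slot_inner (a point): The same, 42 mm from the chuck's centre (near the bore).
- spare_jaw: Bystander: the removed dark steel jaw, 65 x 27 x 45 mm, lying beyond the chuck. Origin: centre of its underside.
- drill_a: Bystander: twist drill 18 mm thick, 170 mm long, lying on the bench. Origin: middle of its underside.
- drill_b: Bystander: twist drill 14 mm thick, 150 mm long, lying on the bench. Origin: middle of its underside.
- wrench: Bystander: steel wrench 150 mm long, lying flat. Origin: about its middle.
- drill_case: Bystander: grey and blue plastic case 100 x 150 x 45 mm. Origin: centre of its underside.
- tool_holder: Bystander: dark upright tool holder 60 mm in diameter, 92 mm high. Origin: centre of its underside.
Not all that is in view belongs to the job. What is shaped like the grease_pot but purple or yellow is not meant.

How it is judged (in metres and radians):
On the way, in this order (a step that is already met when the one before it is completed fails the run):
1. the bristles are dipped into the green pot, tip at least 15 mm below its rim (horizontal distance between bristle_tip and grease_pot below 0.032 m and z of bristle_tip in the frame of grease_pot between 0 and 0.055 m), for 0.15 s.
2. then the bristles touch the floor of the empty slot near the rim (horizontal distance between bristle_tip and slot_outer below 0.01 m and z of bristle_tip in the frame of chuck below 0.06 m and contact force between brush and chuck above 0.2 N), for 0.05 s.
3. then they touch its floor half way in (horizontal distance between bristle_tip and slot_middle below 0.01 m and z of bristle_tip in the frame of chuck below 0.06 m and contact force between brush and chuck above 0.2 N), for 0.05 s.
4. then they touch its floor near the centre (horizontal distance between bristle_tip and slot_inner below 0.01 m and z of bristle_tip in the frame of chuck below 0.06 m and contact force between brush and chuck above 0.2 N), for 0.05 s.
At the end, for the whole second after the job is handed in: Brush at rest, level (0.12 rad) in both cradles, handle centre within 25 mm along and 10 mm across of the rest's middle, 108 to 122 mm high, head over the +x end; green pot upright (0.1 rad) within 40 mm of its start; no bystander moved over 30 mm (z of brush in the frame of rest between 0.108 and 0.122 m and y of brush in the frame of rest between -0.01 and 0.01 m and x of brush in the frame of rest between -0.025 and 0.025 m and x of bristle_tip in the frame of rest above 0.085 m and angle between brush's own z axis and vertical below 0.12 rad and linear speed of brush below 0.02 m/s and angle between grease_pot's own z axis and vertical below 0.1 rad and distance of grease_pot from where it was at the start of the episode below 0.04 m and distance of each of white_pot, spare_jaw, drill_a, drill_b, wrench, drill_case, tool_holder from where it was at the start of the episode below 0.03 m); the robot touches nothing.
It fails at once if the bristles go into the white pot (horizontal distance between bristle_tip and white_pot below 0.032 m and z of bristle_tip in the frame of white_pot between 0 and 0.055 m).
It fails at once if the brush is pressed on the chuck with more than 15 N (contact force between brush and chuck above 15 N).
It fails at once if the brush is pressed on the green pot with more than 15 N (contact force between brush and grease_pot above 15 N).
It fails at once if the green pot is tipped over or pushed away (0.4 rad, 40 mm) (angle between grease_pot's own z axis and vertical above 0.4 rad or distance of grease_pot from where it was at the start of the episode above 0.04 m).
It fails at once if another thing on the bench is moved by more than 30 mm (distance of any of white_pot, spare_jaw, drill_a, drill_b, wrench, drill_case, tool_holder from where it was at the start of the episode above 0.03 m).
It also fails if it takes over 53 s, if anything falls off the work surface, if the arm or the gripper's body presses on something with over 40 N, if the wrist force passes 120 N, or if a joint passes its speed limit or range.

## Working session

There is one attempt and no reset: what is moved stays moved. The work goes in short steps, Python scripts to look and compute and a shell command to move; the robot and the scene stay as the last step left them, time stands still between calls to the robot, and variables do not carry over. Pictures are saved under pics/ and viewed, and the job is handed in when it is done.

```bash
mkdir -p pics; ls; python3 - <<'E'
from bench import env
import cv2,json
print(env.read_state(), env.hold_point_z)
for n in("scene","top"):
    im=env.get_image(n); cv2.imwrite(f"pics/{n}0.png",im[:,:,::-1]); c=env.get_calibration(n); print(n,c)
E
```

```text
pics
{'time': 0.0, 'joint_pos': array([-58.71676797,  28.75263759, -24.4521942 ,  88.89214155,
        12.65092819,  65.21980496, -12.04981554]), 'joint_velocities': array([-0.08506368, -0.11986939, -0.01258922, -0.01126147, -0.02981425,
       -0.11272007,  0.0103832 ]), 'joint_efforts': array([ 1.71434345e-03, -5.69532073e+01, -5.81605330e+00, -2.80929190e+01,
        1.04334002e-02,  1.23211829e-02,  1.11080280e-05]), 'tool_pos': array([0.181237  , 0.62349529, 0.23026553]), 'tool_rot': array([[-9.60287707e-01,  2.79011061e-01, -5.89789733e-04],
       [ 2.79011680e-01,  9.60285926e-01, -1.85011418e-03],
       [ 5.01644595e-05, -1.94120013e-03, -9.99998115e-01]]), 'ft_force': array([-0.27155237,  0.15812073,  0.45784084]), 'torque': array([-0.02597202,  0.05308404, -0.0313419 ]), 'width': 1.0004910589546498} 0.0187
scene {'fovy': 54.71657138551439, 'cx': 318.92446055863826, 'cy': 238.82956385081266, 'world_from_camera': array([[ 0.47375319,  0.49066799, -0.73130215,  1.23316745],
       [ 0.88063403, -0.25786613,  0.39747801, -0.34015345],
       [ 0.00645168, -0.83231604, -0.55426383,  0.5809121 ],
       [ 0.        ,  0.        ,  0.        ,  1.        ]])}
top {'fovy': 48.88625059082393, 'cx': 324.55626671498624, 'cy': 230.70002632530066, 'world_from_camera': array([[ 0.01468377, -0.98753271,  0.1567276 ,  0.37862297],
       [-0.99987657, -0.01537811, -0.00321851,  0.00907982],
       [ 0.00558856, -0.15666099, -0.98763662,  1.22146219],
       [ 0.        ,  0.        ,  0.        ,  1.        ]])}
```

View pics/scene0.png

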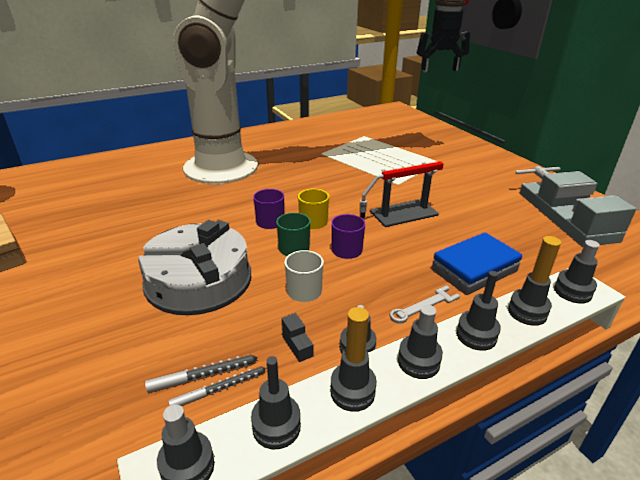

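View pics/top0.png

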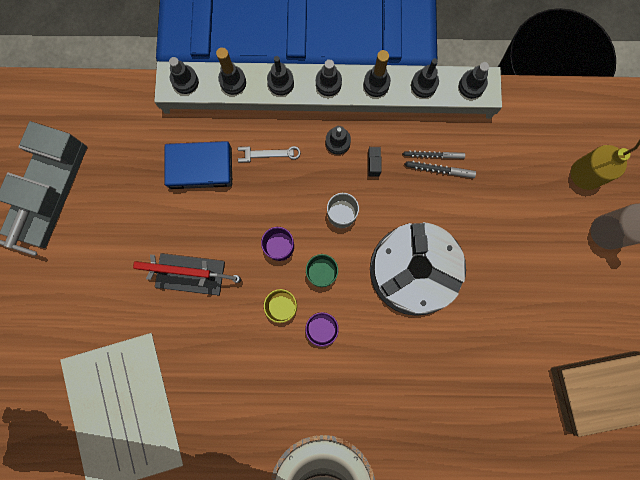

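Candidates: brush = red handle, top view ~(170,268). Pots in the top view are green (322,270), white (342,210), purple (278,243) and (322,329), and yellow (280,306). Green (322,270) is the one meant, being the only green one. I'll confirm with crops and also find the empty slot.

```bash
python3 - <<'E'
import cv2,numpy as np
t=cv2.imread("pics/top0.png"); s=cv2.imread("pics/scene0.png")
a=cv2.resize(t[200:360,250:480],None,fx=3.4,fy=3.4,interpolation=cv2.INTER_CUBIC);cv2.imwrite("pics/c1.png",a)
a=cv2.resize(t[235:315,120:260],None,fx=5.5,fy=5.5,interpolation=cv2.INTER_CUBIC);cv2.imwrite("pics/c2.png",a)
a=cv2.resize(s[150:320,130:460],None,fx=2.4,fy=2.4,interpolation=cv2.INTER_CUBIC);cv2.imwrite("pics/c3.png",a)
E
```

```text
(no output)
```

View pics/c1.png

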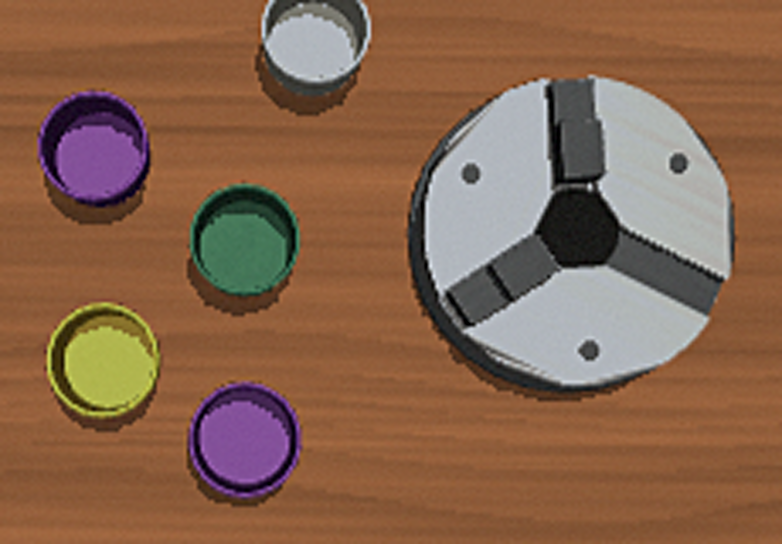

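View pics/c2.png

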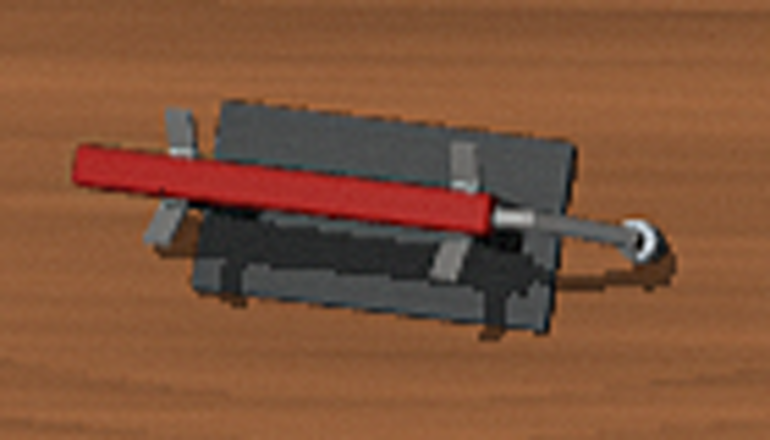

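View pics/c3.png

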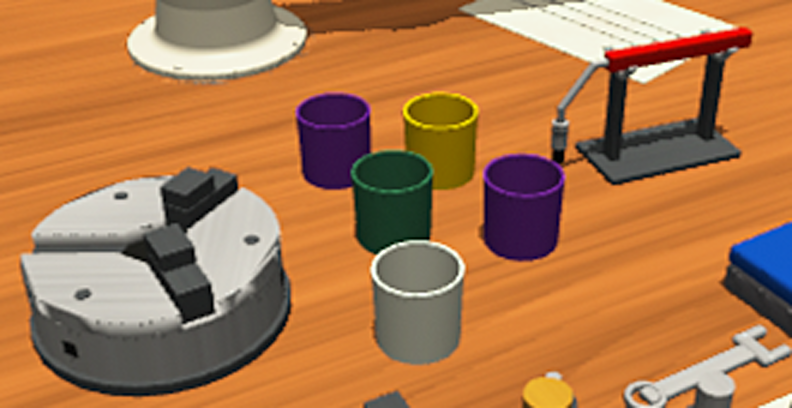

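```bash
cat > h.py <<'E'
import numpy as np,cv2
from bench import env
def cal(n):
    c=env.get_calibration(n); f=240/np.tan(np.radians(c["fovy"]/2)); return f,c["cx"],c["cy"],np.array(c["world_from_camera"])
def ray(n,uv):
    f,cx,cy,T=cal(n); uv=np.atleast_2d(np.asarray(uv,float))
    d=np.c_[(uv[:,0]-cx)/f,(uv[:,1]-cy)/f,np.ones(len(uv))]@T[:3,:3].T
    return T[:3,3],d
def onz(n,uv,z):
    o,d=ray(n,uv); return o+d*((z-o[2])/d[:,2])[:,None]
def proj(n,P):
    f,cx,cy,T=cal(n); p=(np.atleast_2d(P)-T[:3,3])@T[:3,:3]
    return np.c_[f*p[:,0]/p[:,2]+cx,f*p[:,1]/p[:,2]+cy]
def big(m):
    cs,_=cv2.findContours(m.astype(np.uint8),cv2.RETR_EXTERNAL,cv2.CHAIN_APPROX_NONE)
    return max(cs,key=cv2.contourArea)[:,0,:]
def fixcirc(P,r,nadir):
    from scipy.optimize import least_squares
    c=P[:,:2].mean(0)
    for _ in range(4):
        d=(c-nadir)/np.linalg.norm(c-nadir); s=P[:,:2]-c
        k=s@d>-0.002
        q=P[k,:2]
        c=least_squares(lambda c:np.hypot(*(q-c).T)-r,c,loss='soft_l1',f_scale=.001).x
    return c,np.std(np.hypot(*(q-c).T)-r)
E
python3 - <<'E'
from h import *
t=cv2.imread("pics/top0.png"); s=cv2.imread("pics/scene0.png")
hsv=cv2.cvtColor(t,cv2.COLOR_BGR2HSV); hs=cv2.cvtColor(s,cv2.COLOR_BGR2HSV)
H,S,V=cv2.split(hsv)
nad=cal("top")[3][:2,3]
def roi(m,x0,y0,x1,y1):
    z=np.zeros_like(m); z[y0:y1,x0:x1]=m[y0:y1,x0:x1]; return z
g=roi((H>55)&(H<95)&(S>80),295,245,350,295); cg=big(g)
print("green",cg.min(0),cg.max(0),fixcirc(onz("top",cg,.07),.036,nad))
w=roi((S<60)&(V>60),315,180,370,240); cw=big(w)
print("white",cw.min(0),cw.max(0),fixcirc(onz("top",cw,.07),.036,nad))
r=roi(((H<6)|(H>174))&(S>170),120,245,230,300); cr=big(r)
P=onz("top",cr,.124); rc=cv2.minAreaRect((P[:,:2]*1000).astype(np.float32)); print("red",rc, cv2.boxPoints(rc))
h2,s2,v2=cv2.split(hs); r2=roi(((h2<6)|(h2>174))&(s2>170)&(v2>60),370,150,460,190); c2=big(r2); print("scene red",c2.min(0),c2.max(0))
bs=cv2.boxPoints(cv2.minAreaRect(c2.astype(np.float32)));print(bs)
# chuck
m=roi((S<40)&(V>150),365,215,475,320); cc=big(m); print("chuck",cc.min(0),cc.max(0))
hull=cv2.convexHull(np.vstack([c[:,0] for c in cv2.findContours(m.astype(np.uint8),0,1)[0] if cv2.contourArea(c)>150]))[:,0]
print(fixcirc(onz("top",hull,.07),.1,nad), cv2.minEnclosingCircle((onz("top",hull,.07)[:,:2]).astype(np.float32)))
b=roi((V<35),400,245,440,290); cb=big(b); print("bore",cb.min(0),cb.max(0),cv2.minEnclosingCircle(onz("top",cb,.056)[:,:2].astype(np.float32)))
# slot: mid grey
sl=roi((S<60)&(V>50)&(V<120),428,262,470,300); cs=big(sl); Ps=onz("top",cs,.056); print("slot",cs.min(0),cs.max(0),cv2.minAreaRect((Ps[:,:2]*1000).astype(np.float32)),cv2.boxPoints(cv2.minAreaRect((Ps[:,:2]*1000).astype(np.float32))))
E
```

```text
green [306 254] [337 286] (array([0.47219289, 0.0106587 ]), np.float64(0.0010777331918093746))
white [327 193] [358 224] (array([ 0.61143674, -0.03321224]), np.float64(0.0007684556778197142))
red ((466.48809814453125, 322.9096374511719), (160.16763305664062, 16.322246551513672), 83.93037414550781) [[449.9049  244.1377 ]
 [466.13568 242.4118 ]
 [483.0713  401.68158]
 [466.8405  403.40747]]
scene red [382 162] [442 179]
[[381.68338 171.23628]
 [441.54965 160.49107]
 [443.0344  168.76305]
 [383.16812 179.50826]]
chuck [386 278] [457 312]
(array([ 0.48474144, -0.203528  ]), np.float64(0.0006907240086519756)) ((0.48502105474472046, -0.20411747694015503), 0.10009058564901352)
bore [408 256] [439 277] ((0.48183804750442505, -0.21485011279582977), 0.03457775339484215)
slot [428 266] [462 292] ((459.601318359375, -261.3040466308594), (74.64413452148438, 27.03308868408203), 63.91209030151367) [[ 431.04947 -288.87985]
 [ 455.32846 -300.76767]
 [ 488.15317 -233.72824]
 [ 463.87418 -221.84042]]
```

```bash
python3 - <<'E'
from h import *
from scipy.optimize import least_squares
t=cv2.imread("pics/top0.png"); s=cv2.imread("pics/scene0.png")
k=4
big4=cv2.resize(t[205:330,360:480],None,fx=k,fy=k,interpolation=cv2.INTER_CUBIC)
hsv=cv2.cvtColor(big4,cv2.COLOR_BGR2HSV)
m=((hsv[:,:,1]<45)&(hsv[:,:,2]>140)).astype(np.uint8)
cs,_=cv2.findContours(m,0,cv2.CHAIN_APPROX_NONE)
pts=np.vstack([c[:,0] for c in cs if cv2.contourArea(c)>1500]).astype(float)
uv=(pts+.5)/k-.5+[360,205]
P=onz("top",uv,.07)[:,:2]
c0=np.array([.4848,-.2037]); r=np.hypot(*(P-c0).T); print(len(P),r.max())
# outer circle free radius
q=P[r>.094]; f=least_squares(lambda p:np.hypot(*(q-p[:2]).T)-p[2],[*c0,.1],loss='soft_l1',f_scale=.001); print("outer",f.x)
c=f.x[:2]
for it,(ct) in enumerate([c,c0]):
    r=np.hypot(*(P-ct).T); k1=(r>.035)&(r<.09)
    for ang0 in (-114,6,126):
        a=np.radians(ang0)
        def lat(p,Q):
            d=np.array([np.cos(p[0]),np.sin(p[0])]);n=np.array([-d[1],d[0]]);return (Q-ct)@d,(Q-ct)@n-p[1]
        al,la=lat([a,0],P); sel=(al>.035)&(al<.09)&(abs(la)<.022); Q=P[sel]
        g=least_squares(lambda p:abs(lat(p,Q)[1])-p[2],[a,0,.014],loss='soft_l1',f_scale=.001)
        print(ang0,len(Q),np.degrees(g.x[0]),g.x[1:]*1000,g.cost)
# overlays
yaw=np.arctan2(-.994,-.105); d=np.array([np.cos(yaw),np.sin(yaw)])
o=np.array([.466,.318]); 
for n,im in(("top",t.copy()),("scene",s.copy())):
    for a,z,col in((-.085,.124,(255,255,0)),(.075,.124,(255,255,0)),(.12,.015,(0,255,0)),(.12,.075,(0,255,0))):
        u=proj(n,[[*(o+a*d),z]])[0]; cv2.circle(im,tuple(np.round(u*8).astype(int)),8,col,-1,shift=3); print(n,a,z,u)
    u=proj(n,[[.4722,.0107,.07]])[0]; cv2.circle(im,tuple(np.round(u).astype(int)),1,(0,0,255),-1)
    e=np.radians(-114)
    for rr in(.088,.065,.042):
        u=proj(n,[[c[0]+rr*np.cos(e),c[1]+rr*np.sin(e),.056]])[0]; cv2.circle(im,tuple(np.round(u).astype(int)),1,(0,0,255),-1)
    x0,x1,y0,y1=(110,480,200,340) if n=="top" else (130,460,150,320)
    cv2.imwrite(f"pics/ov_{n}.png",cv2.resize(im[y0:y1,x0:x1],None,fx=2.1 if n=="top" else 2.4,fy=2.1 if n=="top" else 2.4,interpolation=cv2.INTER_CUBIC))
E
```

```text
1933 0.100611666172833
outer [ 0.48534577 -0.20407475  0.09854494]
-114 183 -116.1155516511047 [-0.5214094 14.1135776] 8.262516885120154e-06
6 145 3.4602744266785677 [-0.54283565 16.35352745] 3.0121910951347858e-05
126 172 123.16009589873515 [ 2.3090082  15.32718358] 1.2348192598627308e-05
-114 183 -116.12807706537382 [ 0.14438439 14.11126063] 8.18003111722021e-06
6 138 2.8192363497112445 [-0.07576502 16.15828314] 1.5641392980883344e-05
126 172 123.12588228752146 [ 2.09322104 15.31550257] 1.2831374475112343e-05
top -0.085 0.124 [133.05443049 264.74311101]
top 0.075 0.124 [209.23988047 273.98783428]
top 0.12 0.015 [238.85227608 279.98342484]
top 0.12 0.075 [234.56538936 278.19684817]
scene -0.085 0.124 [441.66542477 161.76140205]
scene 0.075 0.124 [382.31880738 172.48298229]
scene 0.12 0.015 [361.76866128 217.48349372]
scene 0.12 0.075 [363.27535676 195.06367164]
```

View pics/ov_top.png

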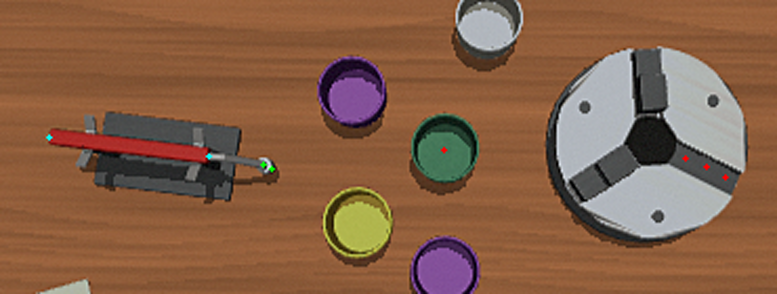

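View pics/ov_scene.png

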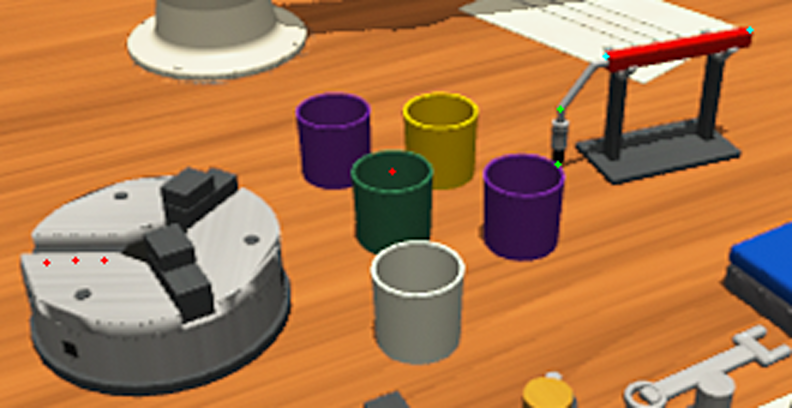

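```bash
python3 -m pendant '[[[0,0,0],[0,0,1],1],[[0,0,0],[0,0,1],1],[[0,0,0],[0,0,1],1],[[0,0,0],[0,0,1],1],[[0,0,0],[0,0,1],1],[[0,0,0],[0,0,1],1],[[0,0,0],[0,0,1],1],[[0,0,0],[0,0,1],1],[[0,0,0],[0,0,1],1],[[0,0,0],[0,0,1],1],[[0,0,0],[0,0,1],1],[[0,0,0],[0,0,1],1],[[0,0,0],[0,0,1],1],[[0,0,0],[0,0,1],1],[[0,0,0],[0,0,1],1],[[0,0,0],[0,0,0.96],1],[[0,0,0],[0,0,0],1]]'
cat >> h.py <<'E'
def rel(target):
    s=env.read_state(); R=np.array(s["tool_rot"]); p=np.array(s["tool_pos"])
    print("t",round(s["time"],2),"p",p.round(4),"yaw",np.degrees(np.arctan2(R[1,0],R[0,0])).round(2),"tilt",R[:,2].round(4),"F",np.round(s["ft_force"],2),"w",round(s["width"],3),"j7",s["joint_pos"][6].round(1))
    print("units of 20mm along tool x,y,z:",(R.T@(np.array(target)-p)/.02).round(3))
E
python3 -c "
from h import *
rel([.466,.318,.0963])"
```

```text
time: 1.8
tool_pos: [0.1812, 0.6239, 0.2308]
tool_rot: [[0.105, 0.994, -0.0], [0.994, -0.105, -0.001], [-0.001, -0.0, -1.0]]
ft_force: [-0.3, -0.2, 1.0]
width: 1.0
t 1.8 p [0.1812 0.6239 0.2308] yaw 83.96 tilt [-2.e-04 -1.e-03 -1.e+00] F [-0.28 -0.25  1.05] w 1.0 j7 -85.4
units of 20mm along tool x,y,z: [-13.705  15.771   6.736]
```

```bash
python3 -m pendant '[[[-0.85,0.98,0.15],[0,0,0],1],[[-0.85,0.98,0.15],[0,0,0],1],[[-0.85,0.98,0.15],[0,0,0],1],[[-0.85,0.98,0.15],[0,0,0],1],[[-0.85,0.98,0.15],[0,0,0],1],[[-0.85,0.98,0.15],[0,0,0],1],[[-0.85,0.98,0.15],[0,0,0],1],[[-0.85,0.98,0.15],[0,0,0],1],[[-0.85,0.98,0.15],[0,0,0],1],[[-0.85,0.98,0.15],[0,0,0],1],[[-0.85,0.98,0.15],[0,0,0],1],[[-0.85,0.98,0.15],[0,0,0],1],[[-0.85,0.98,0.15],[0,0,0],1],[[-0.85,0.98,0.15],[0,0,0],1],[[-0.85,0.98,0.15],[0,0,0],1],[[-0.9,1,0.15],[0,0,0],1],[[0,0,0],[0,0,0],1],[[0,0,0],[0,0,0],1]]'
python3 -c "
from h import *
rel([.466,.318,.0963])
cv2.imwrite('pics/s1.png',env.get_image('scene')[120:260,320:500,::-1].repeat(4,0).repeat(4,1))"
```

```text
time: 3.6
tool_pos: [0.4653, 0.3192, 0.183]
tool_rot: [[0.105, 0.995, -0.001], [0.995, -0.105, -0.0], [-0.0, -0.001, -1.0]]
ft_force: [-0.1, 0.4, 0.3]
width: 1.0
t 3.6 p [0.4653 0.3192 0.183 ] yaw 83.99 tilt [-7.e-04 -3.e-04 -1.e+00] F [-0.09  0.42  0.34] w 1.0 j7 -43.3
units of 20mm along tool x,y,z: [-0.053  0.046  4.335]
```

View pics/s1.png

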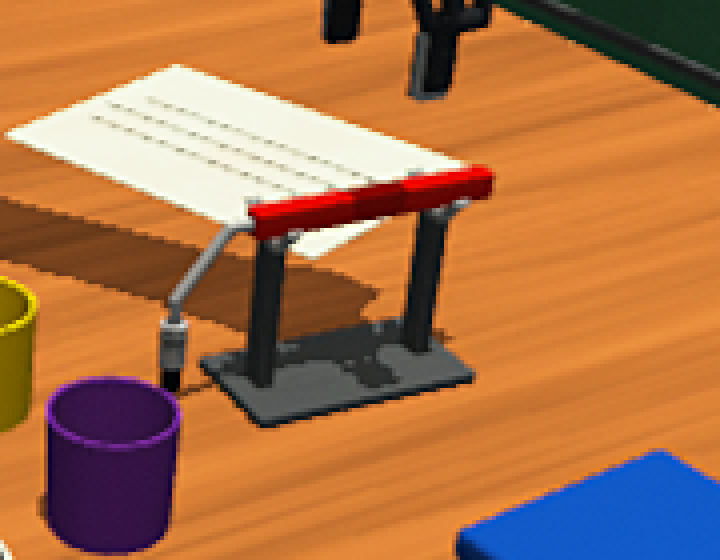

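Seen in the crop: the open fingers hang above the handle, at (340,20) and (440,60), on either side of it. Next I descend and grip.

```bash
python3 -m pendant '[[[-0.05,0.04,0.7],[0,0,0],1],[[0,0,0.7],[0,0,0],1],[[0,0,0.7],[0,0,0],1],[[0,0,0.7],[0,0,0],1],[[0,0,0.7],[0,0,0],1],[[0,0,0.5],[0,0,0],1],[[0,0,0.33],[0,0,0],1],[[0,0,0],[0,0,0],1],[[0,0,0],[0,0,0],1]]'
python3 -c "
from h import *
rel([.466,.318,.0963])"
python3 -m pendant '[[[0,0,0],[0,0,0],0.4],[[0,0,0],[0,0,0],0.3],[[0,0,0],[0,0,0],0.2],[[0,0,0],[0,0,0],0],[[0,0,0],[0,0,0],0],[[0,0,0],[0,0,0],0],[[0,0,0],[0,0,0],0],[[0,0,0],[0,0,0],0]]'
```

```text
time: 4.55
tool_pos: [0.466, 0.3189, 0.0969]
tool_rot: [[0.105, 0.995, 0.0], [0.995, -0.105, 0.0], [0.0, 0.0, -1.0]]
ft_force: [0.3, 0.3, 0.7]
width: 1.001
t 4.55 p [0.466  0.3189 0.0969] yaw 84.0 tilt [ 3.e-04  2.e-04 -1.e+00] F [0.35 0.26 0.71] w 1.001 j7 -43.3
units of 20mm along tool x,y,z: [-0.045  0.005  0.028]
time: 5.35
tool_pos: [0.466, 0.319, 0.0971]
tool_rot: [[0.105, 0.995, 0.001], [0.995, -0.105, 0.0], [0.0, 0.0, -1.0]]
ft_force: [-0.8, 0.1, 4.7]
width: 0.175
```

```bash
python3 -m pendant '[[[0,0,-0.3],[0,0,0],0],[[0,0,-0.6],[0,0,0],0],[[0,0,-0.6],[0,0,0],0],[[0,0,-0.7],[0,0,0],0],[[0,0,-0.7],[0,0,0],0],[[0,0,-0.7],[0,0,0],0],[[0,0,-0.7],[0,0,0],0],[[0,0,-0.7],[0,0,0],0],[[0,0,0],[0,0,0],0],[[0,0,0],[0,0,0],0]]'
python3 - <<'E'
from h import *
rel([.466,.318,.0963])
s=env.get_image('scene')[:,:,::-1]; t=env.get_image('top')[:,:,::-1]
cv2.imwrite('pics/s2f.png',s);cv2.imwrite('pics/t2f.png',t)
a=cv2.resize(s[60:260,300:500],None,fx=3,fy=3); b=cv2.resize(t[200:330,110:260],None,fx=2.6,fy=2.6)
cv2.imwrite('pics/s2.png',a);cv2.imwrite('pics/t2.png',b)
E
```

```text
time: 6.35
tool_pos: [0.4659, 0.3189, 0.197]
tool_rot: [[0.105, 0.995, 0.001], [0.995, -0.105, 0.0], [0.0, 0.0, -1.0]]
ft_force: [-0.6, 0.0, -1.3]
width: 0.175
t 6.35 p [0.4659 0.3189 0.197 ] yaw 84.0 tilt [ 5.e-04  4.e-04 -1.e+00] F [-0.62  0.02 -1.3 ] w 0.175 j7 -43.2
units of 20mm along tool x,y,z: [-0.045  0.009  5.035]
```

View pics/s2.png

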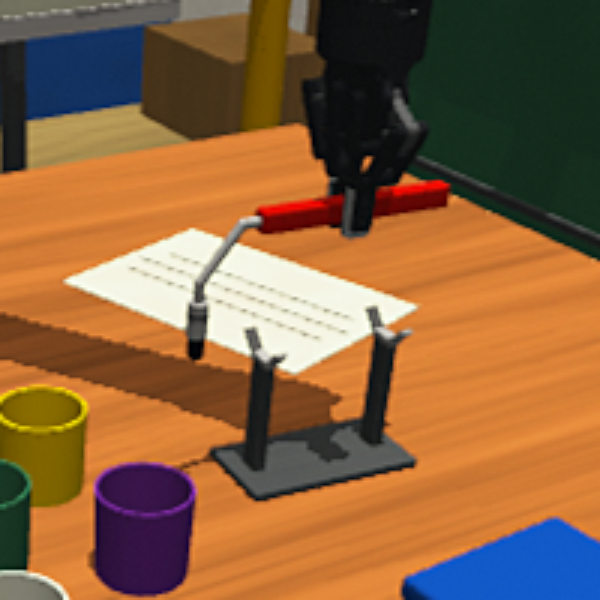

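View pics/t2.png

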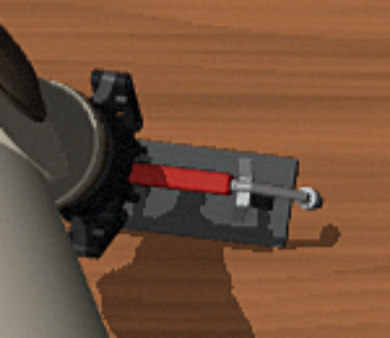

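The brush is held level, with the bristle tip at scene px about (365,178). I'll check that against the predicted tip.

```bash
python3 - <<'E'
from h import *
s=cv2.imread('pics/s2f.png'); t=cv2.imread('pics/t2f.png')
d=np.array([-.105,-.9945]); o=np.array([.466,.318])
tip=[*(o+.12*d),.115]; print("tip",tip,proj("scene",[tip]),proj("top",[tip]))
print("ferrule top",proj("top",[[tip[0],tip[1],.175]]),proj("scene",[[tip[0],tip[1],.175]]))
u=proj("scene",[tip])[0]; cv2.circle(s,tuple(np.round(u).astype(int)),0,(0,255,0),-1)
u=proj("scene",[[tip[0],tip[1],.175]])[0]; cv2.circle(s,tuple(np.round(u).astype(int)),0,(0,255,0),-1)
a=cv2.resize(s[120:200,340:420],None,fx=6,fy=6,interpolation=0)
u=proj("top",[[tip[0],tip[1],.175]])[0]; cv2.circle(t,tuple(np.round(u).astype(int)),0,(0,255,0),-1)
b=cv2.resize(t[240:290,200:250],None,fx=6,fy=6,interpolation=0); b=cv2.copyMakeBorder(b,0,180,0,0,0)
cv2.imwrite('pics/tipc.png',np.hstack([a,b]))
E
```

```text
tip [np.float64(0.4534), np.float64(0.19866), 0.115] [[364.33317042 179.32399203]] [[231.45378435 276.89642873]]
ferrule top [[226.34191394 274.76583008]] [[366.00709928 154.41573968]]
```

View pics/tipc.png

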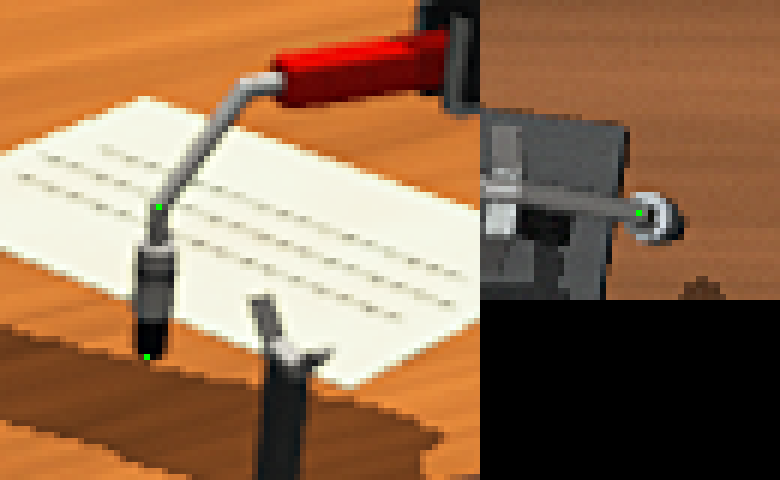

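```bash
python3 -c "
from h import *
rel([.4847,.1309,.197])"
```

```text
t 6.45 p [0.4653 0.3184 0.1959] yaw 84.0 tilt [-1.2e-03 -9.0e-04 -1.0e+00] F [-0.7   0.42 -1.36] w 0.175 j7 -43.2
units of 20mm along tool x,y,z: [-9.223  1.947 -0.047]
```

```bash
python3 -m pendant '[[[-0.4,0.1,0],[0,0,0],0],[[-0.8,0.17,0],[0,0,0],0],[[-0.8,0.17,0],[0,0,0],0],[[-0.8,0.17,0],[0,0,0],0],[[-0.8,0.17,0],[0,0,0],0],[[-0.8,0.17,0],[0,0,0],0],[[-0.8,0.17,0],[0,0,0],0],[[-0.8,0.17,0],[0,0,0],0],[[-0.8,0.17,0],[0,0,0],0],[[-0.8,0.17,0],[0,0,0],0],[[-0.8,0.17,0],[0,0,0],0],[[-0.6,0.12,0],[0,0,0],0],[[-0.2,0.03,0],[0,0,0],0],[[0,0,0],[0,0,0],0],[[0,0,0],[0,0,0],0]]'
python3 - <<'E'
from h import *
rel([.4847,.1309,.197])
s=env.get_image('scene')[:,:,::-1]; t=env.get_image('top')[:,:,::-1]
a=cv2.resize(s[110:270,240:400],None,fx=3,fy=3); b=cv2.resize(t[230:310,290:360],None,fx=4,fy=6)
cv2.imwrite('pics/p3.png',np.hstack([a,b]))
E
```

```text
time: 7.95
tool_pos: [0.4853, 0.1323, 0.1967]
tool_rot: [[0.104, 0.995, 0.0], [0.995, -0.104, 0.001], [0.001, -0.0, -1.0]]
ft_force: [-0.1, -0.7, -0.7]
width: 0.174
t 7.95 p [0.4853 0.1323 0.1967] yaw 84.03 tilt [ 0.e+00  6.e-04 -1.e+00] F [-0.06 -0.68 -0.73] w 0.174 j7 -22.9
units of 20mm along tool x,y,z: [-0.075 -0.02  -0.013]
```

View pics/p3.png

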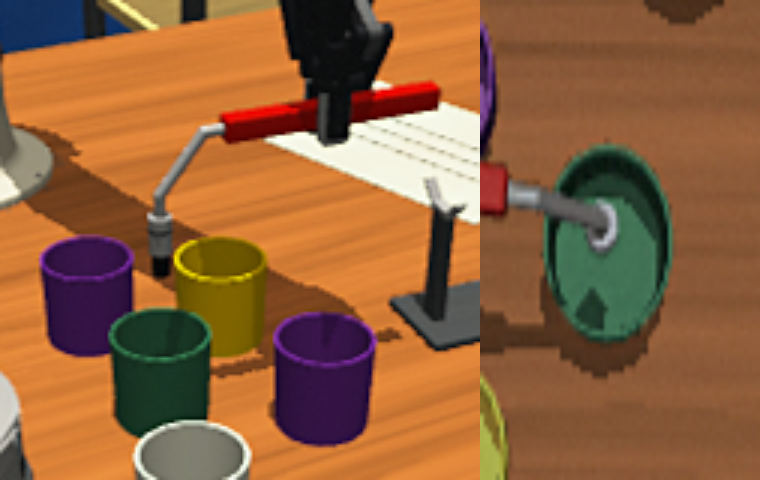

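The bristles hang centred over the green pot's mouth. Dipping 80 mm.

```bash
python3 -m pendant '[[[-0.05,0,0.4],[0,0,0],0],[[0,0,0.6],[0,0,0],0],[[0,0,0.6],[0,0,0],0],[[0,0,0.6],[0,0,0],0],[[0,0,0.6],[0,0,0],0],[[0,0,0.6],[0,0,0],0],[[0,0,0.6],[0,0,0],0],[[0,0,0.1],[0,0,0],0],[[0,0,0],[0,0,0],0],[[0,0,0],[0,0,0],0],[[0,0,0],[0,0,0],0],[[0,0,0],[0,0,0],0]]'
python3 - <<'E'
from h import *
rel([.4847,.1309,.197])
s=env.get_image('scene')[:,:,::-1]; t=env.get_image('top')[:,:,::-1]
a=cv2.resize(s[110:270,240:400],None,fx=3,fy=3); b=cv2.resize(t[230:310,290:360],None,fx=4,fy=6)
cv2.imwrite('pics/p4.png',np.hstack([a,b]))
E
```

```text
time: 9.25
tool_pos: [0.4856, 0.1309, 0.1152]
tool_rot: [[0.105, 0.995, 0.001], [0.995, -0.105, 0.0], [0.001, 0.001, -1.0]]
ft_force: [1.0, 0.0, -1.2]
width: 0.179
t 9.25 p [0.4856 0.1309 0.1152] yaw 84.0 tilt [ 1.1e-03  4.0e-04 -1.0e+00] F [ 0.98  0.03 -1.18] w 0.179 j7 -22.1
units of 20mm along tool x,y,z: [-1.000e-03 -4.300e-02 -4.088e+00]
```

View pics/p4.png

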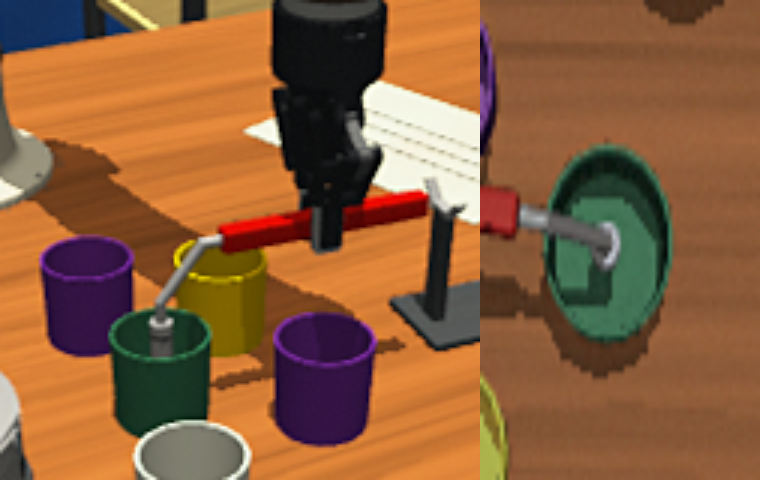

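Dipped, tip about 37 mm below the rim, and the pot hasn't moved. Raising.

```bash
python3 -m pendant '[[[0,0,-0.3],[0,0,0],0],[[0,0,-0.7],[0,0,0],0],[[0,0,-0.8],[0,0,0],0],[[0,0,-0.8],[0,0,0],0],[[0,0,-0.8],[0,0,0],0],[[0,0,-0.8],[0,0,0],0],[[0,0,-0.6],[0,0,0],0],[[0,0,0],[0,0,0],0]]'
python3 -c "
from h import *
rel([.4588,-.1628,.21])"
```

```text
time: 10.15
tool_pos: [0.4865, 0.1311, 0.2127]
tool_rot: [[0.105, 0.995, 0.004], [0.995, -0.105, 0.001], [0.002, 0.003, -1.0]]
ft_force: [-0.1, 1.5, -0.6]
width: 0.175
t 10.15 p [0.4865 0.1311 0.2127] yaw 84.0 tilt [ 0.0036  0.0013 -1.    ] F [-0.13  1.5  -0.63] w 0.175 j7 -22.9
units of 20mm along tool x,y,z: [-14.76    0.158   0.112]
```

```bash
python3 -m pendant '[[[-0.4,0,0],[0,0,0],0],[[-0.8,0.01,0],[0,0,0],0],[[-0.9,0.01,0],[0,0,0],0],[[-0.9,0.01,0],[0,0,0],0],[[-0.9,0.01,0],[0,0,0],0],[[-0.9,0.01,0],[0,0,0],0],[[-0.9,0.01,0],[0,0,0],0],[[-0.9,0.01,0],[0,0,0],0],[[-0.9,0.01,0],[0,0,0],0],[[-0.9,0.01,0],[0,0,0],0],[[-0.9,0.01,0],[0,0,0],0],[[-0.9,0.01,0],[0,0,0],0],[[-0.9,0.01,0],[0,0,0],0],[[-0.9,0.01,0],[0,0,0],0],[[-0.9,0.01,0],[0,0,0],0],[[-0.9,0.01,0],[0,0,0],0],[[-0.6,0.01,0],[0,0,0],0],[[-0.3,0.01,0],[0,0,0],0],[[0,0,0],[0,0,0],0],[[0,0,0],[0,0,0],0]]'
python3 - <<'E'
from h import *
rel([.4588,-.1628,.21])
s=env.get_image('scene')[:,:,::-1].copy(); t=env.get_image('top')[:,:,::-1].copy()
cv2.imwrite('pics/s5f.png',s);cv2.imwrite('pics/t5f.png',t)
a=cv2.resize(s[170:310,120:270],None,fx=2.6,fy=2.6); b=cv2.resize(t[210:325,360:480],None,fx=3.1,fy=3.165)
cv2.imwrite('pics/p5.png',np.hstack([a,b[:364]]))
E
```

```text
time: 12.15
tool_pos: [0.4578, -0.1613, 0.2104]
tool_rot: [[0.104, 0.995, -0.001], [0.995, -0.104, 0.001], [0.001, -0.001, -1.0]]
ft_force: [-0.1, 0.6, -1.1]
width: 0.173
t 12.15 p [ 0.4578 -0.1613  0.2104] yaw 84.03 tilt [-5.e-04  6.e-04 -1.e+00] F [-0.09  0.63 -1.06] w 0.173 j7 14.3
units of 20mm along tool x,y,z: [-0.069  0.058  0.021]
```

View pics/p5.png

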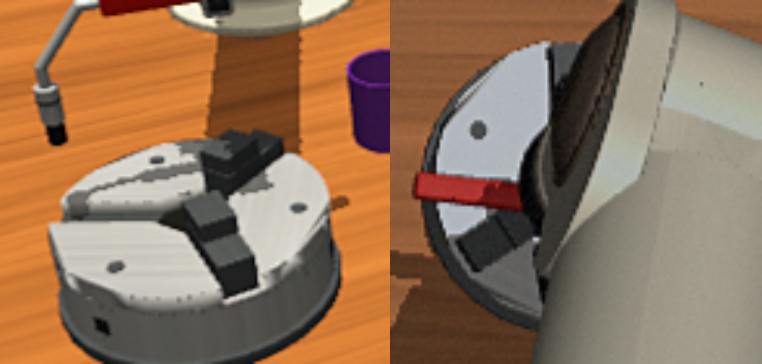

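```bash
python3 - <<'E'
from h import *
s=cv2.imread('pics/s5f.png')
tip=np.array([.4578-.0125,-.1613-.1202,.2104-.082])
print(proj("scene",[tip,tip+[0,0,.06],tip+[0,0,.018]]))
for z in(0,.018,.06):
    u=proj("scene",[tip+[0,0,z]])[0]; cv2.circle(s,tuple(np.round(u).astype(int)),0,(0,255,0),-1)
e=np.radians(-116.1); 
for c in [(.485,-.204)]:
  for r in (.088,.065,.042):
    u=proj("scene",[[c[0]+r*np.cos(e),c[1]+r*np.sin(e),.056]])[0]; cv2.circle(s,tuple(np.round(u).astype(int)),0,(0,0,255),-1)
cv2.imwrite('pics/p6.png',cv2.resize(s[165:275,120:260],None,fx=5,fy=5,interpolation=0))
E
```

```text
[[141.8985205  225.15230525]
 [134.91280497 196.24520656]
 [139.86086287 216.72041738]]
```

View pics/p6.png

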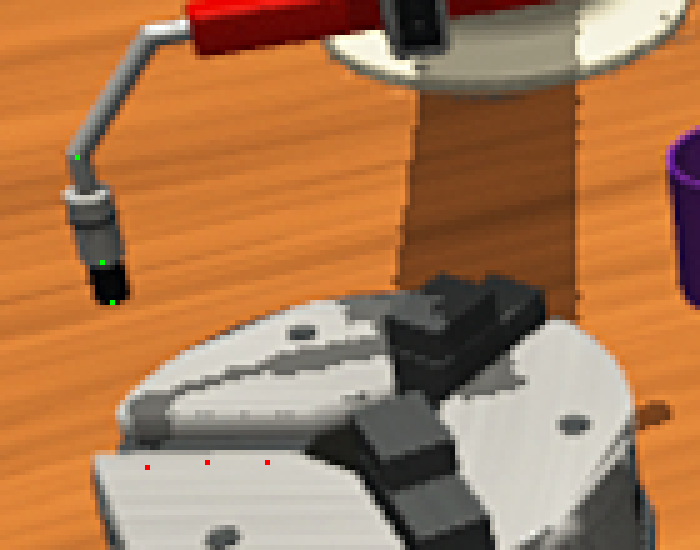

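```bash
python3 - <<'E'
from h import *
e=np.radians(-116.1);d=np.array([np.cos(e),np.sin(e)]);n=np.array([-d[1],d[0]]);c=np.array([.485,-.204])
s=cv2.imread('pics/s5f.png'); s=cv2.resize(s[165:275,120:260],None,fx=5,fy=5,interpolation=0)
for l in(-.014,.014):
    p=[proj("scene",[[*(c+r*d+l*n),.07]])[0] for r in(.03,.098)]
    p=[tuple(np.round((q+.5-[120,165])*5).astype(int)) for q in p]; cv2.line(s,p[0],p[1],(0,0,255),1)
cv2.imwrite('pics/p7.png',s)
E
```

```text
(no output)
```

View pics/p7.png

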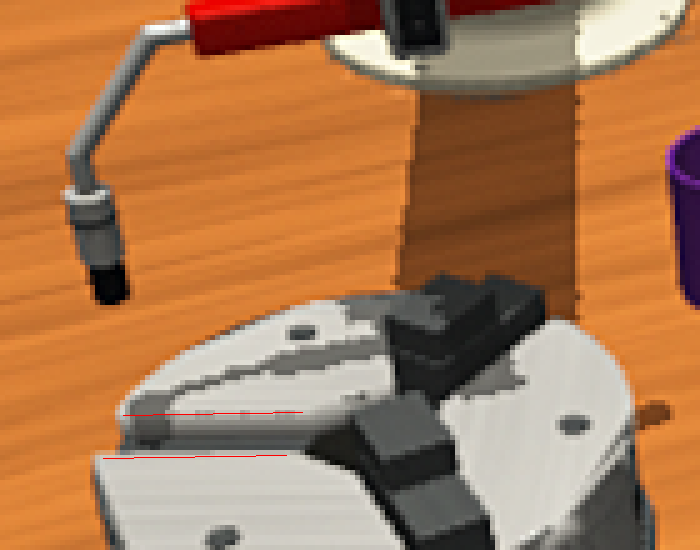

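The projected slot edges agree with the image and the tip is where predicted. Descending to just above the slot floor.

```bash
python3 -m pendant '[[[-0.06,0.05,0.3],[0,0,0],0],[[0,0,0.6],[0,0,0],0],[[0,0,0.6],[0,0,0],0],[[0,0,0.6],[0,0,0],0],[[0,0,0.6],[0,0,0],0],[[0,0,0.4],[0,0,0],0],[[0,0,0.2],[0,0,0],0],[[0,0,0],[0,0,0],0],[[0,0,0],[0,0,0],0],[[0,0,0],[0,0,0],0]]'
python3 - <<'E'
from h import *
rel([.4588,-.1628,.138])
s=env.get_image('scene')[:,:,::-1].copy()
cv2.imwrite('pics/p8.png',cv2.resize(s[185:295,120:260],None,fx=5,fy=5,interpolation=0))
rel([.4588,-.1628,.138])
E
```

```text
time: 13.25
tool_pos: [0.4592, -0.1635, 0.1452]
tool_rot: [[0.105, 0.995, 0.001], [0.995, -0.105, -0.0], [-0.0, 0.001, -1.0]]
ft_force: [0.3, 0.2, -1.4]
width: 0.177
t 13.25 p [ 0.4592 -0.1635  0.1452] yaw 84.0 tilt [ 1.1e-03 -2.0e-04 -1.0e+00] F [ 0.3   0.25 -1.35] w 0.177 j7 16.6
units of 20mm along tool x,y,z: [ 0.032 -0.025  0.36 ]
t 13.3 p [ 0.4592 -0.1635  0.1452] yaw 84.0 tilt [ 1.1e-03 -2.0e-04 -1.0e+00] F [-0.42  0.37 -0.93] w 0.175 j7 16.6
units of 20mm along tool x,y,z: [ 0.031 -0.023  0.361]
```

View pics/p8.png

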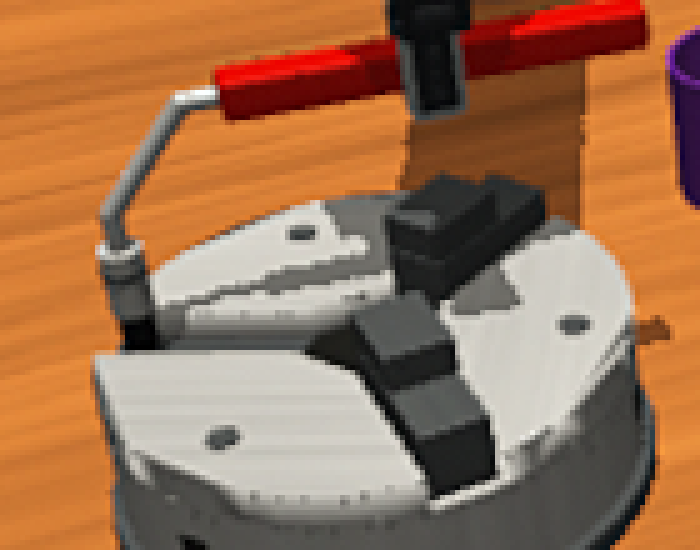

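```bash
python3 -m pendant '[[[0,0,0.2],[0,0,0],0],[[0,0,0.15],[0,0,0],0],[[0,0,0.1],[0,0,0],0],[[0,0,0.08],[0,0,0],0],[[0,0,0],[0,0,0],0],[[0,0,0],[0,0,0],0],[[0,0,0],[0,0,0],0],[[0,0,0],[0,0,0],0]]'
python3 - <<'E'
from h import *
rel([.4588,-.1628,.138])
s=env.get_image('scene')[:,:,::-1].copy()
cv2.imwrite('pics/p9.png',cv2.resize(s[185:295,120:260],None,fx=5,fy=5,interpolation=0))
rel([.4588,-.1628,.138])
E
```

```text
time: 14.1
tool_pos: [0.4588, -0.1633, 0.1342]
tool_rot: [[0.104, 0.995, 0.0], [0.995, -0.104, 0.0], [0.0, 0.0, -1.0]]
ft_force: [0.3, 1.3, 1.2]
width: 0.181
t 14.1 p [ 0.4588 -0.1633  0.1342] yaw 84.0 tilt [ 2.e-04  1.e-04 -1.e+00] F [0.26 1.25 1.24] w 0.181 j7 17.0
units of 20mm along tool x,y,z: [ 0.023 -0.004 -0.191]
t 14.15 p [ 0.4588 -0.1633  0.1342] yaw 84.0 tilt [ 2.e-04  0.e+00 -1.e+00] F [-0.39  0.44  0.21] w 0.176 j7 17.0
units of 20mm along tool x,y,z: [ 0.025 -0.003 -0.192]
```

View pics/p9.png

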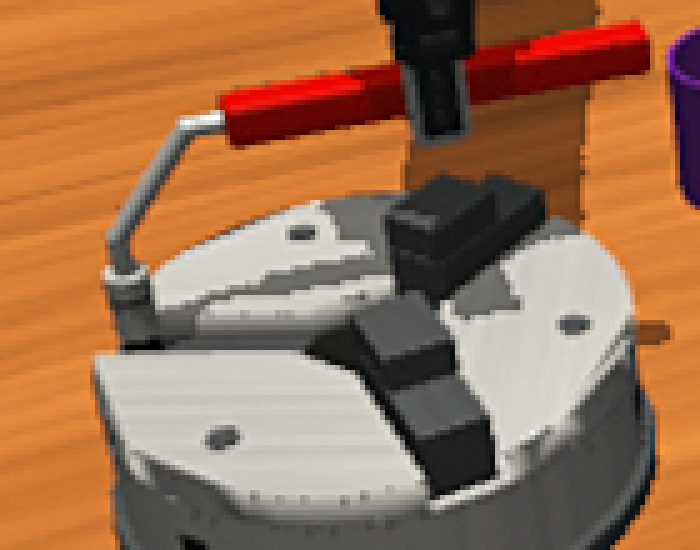

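Free Fz was about -1.1 N and is now about +0.7, so there is light contact of about 1.5–2 N, as expected. I press 1 mm more, then stroke to the middle.

```bash
python3 -m pendant '[[[0,0,0.05],[0,0,0],0],[[0,0,0],[0,0,0],0],[[0,0,0],[0,0,0],0],[[0.18,0.065,0],[0,0,0],0],[[0.18,0.065,0],[0,0,0],0],[[0.18,0.065,0],[0,0,0],0],[[0.18,0.065,0],[0,0,0],0],[[0.18,0.065,0],[0,0,0],0],[[0.18,0.065,0],[0,0,0],0],[[0,0,0],[0,0,0],0],[[0,0,0],[0,0,0],0],[[0,0,0],[0,0,0],0]]'
python3 - <<'E'
from h import *
rel([.4790,-.1215,.1332])
s=env.get_image('scene')[:,:,::-1].copy()
cv2.imwrite('pics/p10.png',cv2.resize(s[185:295,120:260],None,fx=5,fy=5,interpolation=0))
rel([.4790,-.1215,.1332])
E
```

```text
time: 15.35
tool_pos: [0.469, -0.1422, 0.1331]
tool_rot: [[0.104, 0.995, 0.0], [0.995, -0.104, 0.0], [0.0, 0.0, -1.0]]
ft_force: [0.3, -0.1, 0.7]
width: 0.174
t 15.35 p [ 0.469  -0.1422  0.1331] yaw 84.02 tilt [ 3.e-04  5.e-04 -1.e+00] F [ 0.32 -0.11  0.73] w 0.174 j7 14.2
units of 20mm along tool x,y,z: [ 1.082  0.391 -0.003]
t 15.4 p [ 0.4689 -0.1424  0.1332] yaw 84.01 tilt [ 3.e-04  4.e-04 -1.e+00] F [-0.15  1.15  0.49] w 0.173 j7 14.2
units of 20mm along tool x,y,z: [ 1.09   0.393 -0.002]
```

View pics/p10.png

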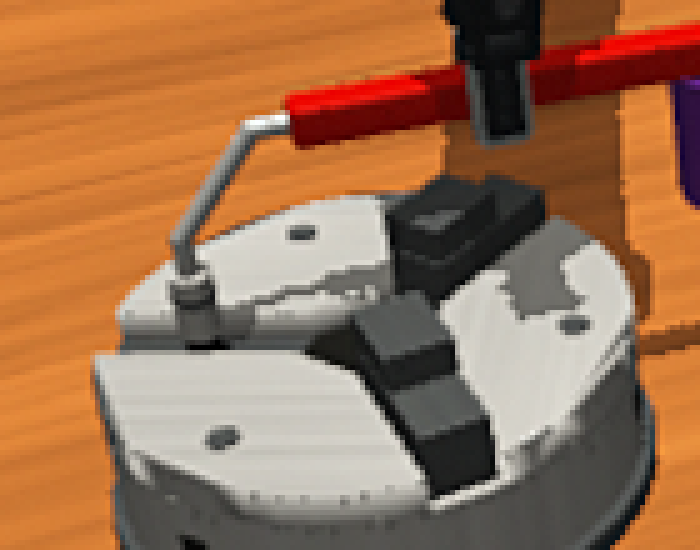

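```bash
python3 -m pendant '[[[0.18,0.065,0],[0,0,0],0],[[0.18,0.065,0],[0,0,0],0],[[0.18,0.065,0],[0,0,0],0],[[0.18,0.065,0],[0,0,0],0],[[0.18,0.065,0],[0,0,0],0],[[0.19,0.07,0],[0,0,0],0],[[0,0,0],[0,0,0],0],[[0,0,0],[0,0,0],0],[[0,0,0],[0,0,0],0],[[0.1,0.035,0],[0,0,0],0],[[0,0,0],[0,0,0],0],[[0,0,0],[0,0,0],0]]'
python3 - <<'E'
from h import *
rel([.4790,-.1215,.1332])
s=env.get_image('scene')[:,:,::-1].copy()
cv2.imwrite('pics/p11.png',cv2.resize(s[185:295,120:260],None,fx=5,fy=5,interpolation=0))
rel([.4790,-.1215,.1332])
E
```

```text
time: 16.6
tool_pos: [0.4797, -0.1201, 0.1331]
tool_rot: [[0.105, 0.994, -0.0], [0.994, -0.105, -0.0], [-0.0, -0.0, -1.0]]
ft_force: [0.2, -0.7, 1.7]
width: 0.177
t 16.6 p [ 0.4797 -0.1201  0.1331] yaw 83.99 tilt [-0.e+00 -1.e-04 -1.e+00] F [ 0.19 -0.75  1.67] w 0.177 j7 11.1
units of 20mm along tool x,y,z: [-0.074 -0.029 -0.005]
t 16.65 p [ 0.4797 -0.1201  0.1331] yaw 83.99 tilt [-0.e+00 -1.e-04 -1.e+00] F [-0.28 -0.29  0.82] w 0.181 j7 11.1
units of 20mm along tool x,y,z: [-0.076 -0.03  -0.006]
```

View pics/p11.png

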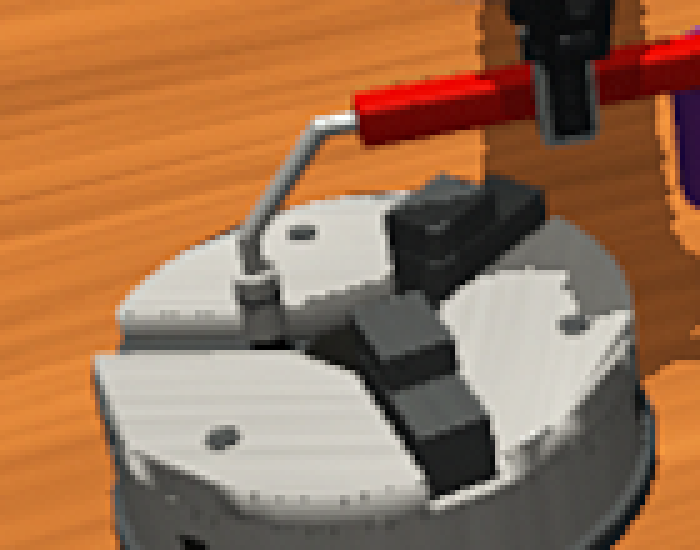

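```bash
python3 -m pendant '[[[0.18,0.065,0],[0,0,0],0],[[0.18,0.065,0],[0,0,0],0],[[0.1,0.03,0],[0,0,0],0],[[0,0,0],[0,0,0],0],[[0,0,-0.3],[0,0,0],0],[[0,0,-0.6],[0,0,0],0],[[0,0,-0.7],[0,0,0],0],[[0,0,-0.7],[0,0,0],0],[[0,0,-0.7],[0,0,0],0],[[0,0,-0.7],[0,0,0],0],[[0,0,-0.5],[0,0,0],0],[[0,0,0],[0,0,0],0]]'
python3 -c "
from h import *
rel([.4660,.3190,.2150])"
```

```text
time: 17.85
tool_pos: [0.485, -0.1113, 0.219]
tool_rot: [[0.105, 0.994, 0.003], [0.994, -0.105, -0.0], [0.0, 0.003, -1.0]]
ft_force: [-0.1, -0.9, -0.5]
width: 0.177
t 17.85 p [ 0.485  -0.1113  0.219 ] yaw 83.99 tilt [ 3.4e-03 -1.0e-04 -1.0e+00] F [-0.1  -0.89 -0.48] w 0.177 j7 7.6
units of 20mm along tool x,y,z: [21.295 -3.199  0.195]
```

```bash
python3 -m pendant '[[[0.5,-0.08,0],[0,0,0],0],[[0.9,-0.14,0],[0,0,0],0],[[0.9,-0.14,0],[0,0,0],0],[[0.9,-0.14,0],[0,0,0],0],[[0.9,-0.14,0],[0,0,0],0],[[0.9,-0.14,0],[0,0,0],0],[[0.9,-0.14,0],[0,0,0],0],[[0.9,-0.14,0],[0,0,0],0],[[0.9,-0.14,0],[0,0,0],0],[[0.9,-0.14,0],[0,0,0],0],[[0.9,-0.14,0],[0,0,0],0],[[0.9,-0.14,0],[0,0,0],0],[[0.9,-0.14,0],[0,0,0],0],[[0.9,-0.14,0],[0,0,0],0],[[0.9,-0.14,0],[0,0,0],0],[[0.9,-0.14,0],[0,0,0],0],[[0.9,-0.14,0],[0,0,0],0],[[0.9,-0.14,0],[0,0,0],0],[[0.9,-0.14,0],[0,0,0],0],[[0.9,-0.14,0],[0,0,0],0]]'
python3 -m pendant '[[[0.9,-0.14,0],[0,0,0],0],[[0.9,-0.14,0],[0,0,0],0],[[0.9,-0.14,0],[0,0,0],0],[[0.6,-0.09,0],[0,0,0],0],[[0.3,-0.05,0],[0,0,0],0],[[0,0,0],[0,0,0],0],[[0,0,0],[0,0,0],0]]'
python3 - <<'E'
from h import *
rel([.4660,.3190,.0971])
s=env.get_image('scene')[:,:,::-1].copy()
cv2.imwrite('pics/s12f.png',s)
d=np.array([-.105,-.9945]); st=env.read_state(); p=st["tool_pos"]; tip=p+[-.0125,-.1202,-.082]
u=proj("scene",[tip])[0]; print(u); cv2.circle(s,tuple(np.round(u).astype(int)),0,(0,255,0),-1)
cv2.imwrite('pics/p12.png',cv2.resize(s[60:240,310:480],None,fx=3.3,fy=3.3,interpolation=0))
E
```

```text
time: 19.85
tool_pos: [0.4648, 0.2459, 0.216]
tool_rot: [[0.104, 0.995, -0.002], [0.995, -0.104, -0.001], [-0.001, -0.002, -1.0]]
ft_force: [0.4, -1.0, -1.4]
width: 0.176
time: 20.55
tool_pos: [0.4626, 0.3166, 0.2168]
tool_rot: [[0.105, 0.994, -0.0], [0.994, -0.105, -0.001], [-0.001, -0.0, -1.0]]
ft_force: [0.2, -0.2, 0.1]
width: 0.178
t 20.55 p [0.4626 0.3166 0.2168] yaw 83.96 tilt [-5.e-04 -9.e-04 -1.e+00] F [ 0.18 -0.22  0.11] w 0.178 j7 -43.2
units of 20mm along tool x,y,z: [0.144 0.158 5.983]
[363.16837262 170.93000569]
```

View pics/p12.png

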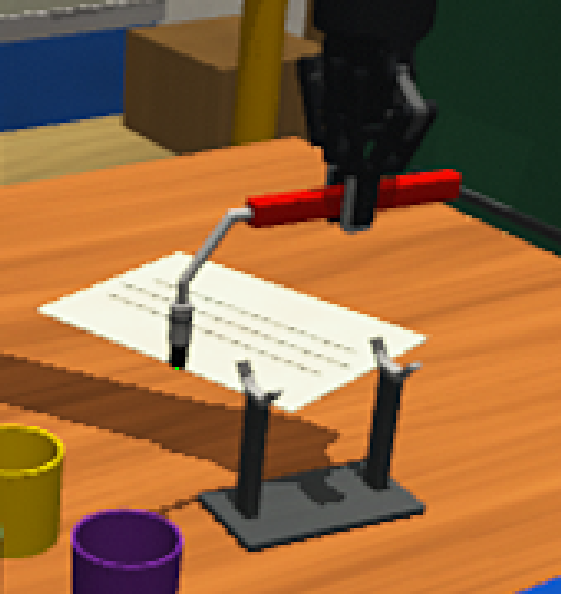

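The brush hasn't slipped in the grip: the tip matches its prediction. Lowering into the cradles.

```bash
python3 -m pendant '[[[0.14,0.16,0.3],[0,0,0],0],[[0,0,0.7],[0,0,0],0],[[0,0,0.8],[0,0,0],0],[[0,0,0.8],[0,0,0],0],[[0,0,0.8],[0,0,0],0],[[0,0,0.6],[0,0,0],0],[[0,0,0.5],[0,0,0],0],[[0,0,0],[0,0,0],0],[[0,0,0],[0,0,0],0]]'
python3 -c "
from h import *
rel([.4660,.3190,.0971])"
```

```text
time: 21.5
tool_pos: [0.4662, 0.32, 0.127]
tool_rot: [[0.105, 0.995, -0.0], [0.995, -0.105, -0.0], [-0.0, -0.0, -1.0]]
ft_force: [-0.6, 1.1, -1.0]
width: 0.173
t 21.5 p [0.4662 0.32   0.127 ] yaw 83.99 tilt [-1.e-04 -1.e-04 -1.e+00] F [-0.64  1.14 -1.01] w 0.173 j7 -43.2
units of 20mm along tool x,y,z: [-0.048 -0.005  1.497]
```

```bash
python3 -m pendant '[[[-0.05,0,0.3],[0,0,0],0],[[0,0,0.4],[0,0,0],0],[[0,0,0.4],[0,0,0],0],[[0,0,0.25],[0,0,0],0],[[0,0,0.1],[0,0,0],0],[[0,0,0],[0,0,0],0],[[0,0,0],[0,0,0],0],[[0,0,0],[0,0,0],0]]'
python3 - <<'E'
from h import *
rel([.4660,.3190,.0971])
s=env.get_image('scene')[:,:,::-1].copy()
cv2.imwrite('pics/p13.png',cv2.resize(s[80:240,330:480],None,fx=3.5,fy=3.5,interpolation=0))
E
```

```text
time: 22.3
tool_pos: [0.4662, 0.3191, 0.0983]
tool_rot: [[0.104, 0.995, 0.0], [0.995, -0.104, 0.0], [0.0, 0.0, -1.0]]
ft_force: [-0.4, -0.2, -0.9]
width: 0.178
t 22.3 p [0.4662 0.3191 0.0983] yaw 84.0 tilt [ 4.e-04  4.e-04 -1.e+00] F [-0.42 -0.23 -0.94] w 0.178 j7 -43.2
units of 20mm along tool x,y,z: [-0.008 -0.007  0.062]
```

View pics/p13.png

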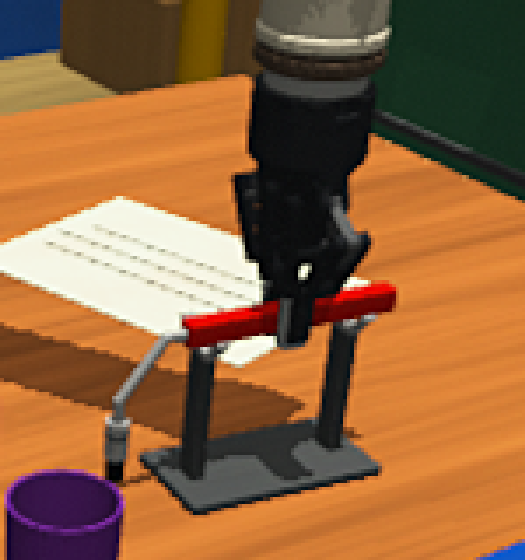

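The handle lies in line over both cradles. I lower the last millimetre, open slowly and retreat.

```bash
python3 -m pendant '[[[0,0,0.06],[0,0,0],0],[[0,0,0],[0,0,0],0],[[0,0,0],[0,0,0],0],[[0,0,0],[0,0,0],0.25],[[0,0,0],[0,0,0],0.35],[[0,0,0],[0,0,0],0.6],[[0,0,0],[0,0,0],1],[[0,0,0],[0,0,0],1],[[0,0,0],[0,0,0],1],[[0,0,0],[0,0,0],1]]'
python3 -m pendant '[[[0,0,-0.3],[0,0,0],1],[[0,0,-0.6],[0,0,0],1],[[0,0,-0.8],[0,0,0],1],[[0,0,-0.8],[0,0,0],1],[[0,0,-0.8],[0,0,0],1],[[0,0,-0.8],[0,0,0],1],[[0.8,-0.6,-0.8],[0,0,0],1],[[0.8,-0.8,-0.6],[0,0,0],1],[[0.8,-0.8,-0.6],[0,0,0],1],[[0.8,-0.8,0],[0,0,0],1],[[0.8,-0.8,0],[0,0,0],1],[[0.8,-0.8,0],[0,0,0],1],[[0.8,-0.8,0],[0,0,0],1],[[0.8,-0.8,0],[0,0,0],1],[[0,0,0],[0,0,0],1],[[0,0,0],[0,0,0],1]]'
python3 - <<'E'
from h import *
rel([.4660,.3190,.0971])
s=env.get_image('scene')[:,:,::-1].copy();t=env.get_image('top')[:,:,::-1].copy()
cv2.imwrite('pics/s14.png',s);cv2.imwrite('pics/t14.png',t)
H,S,V=cv2.split(cv2.cvtColor(t,cv2.COLOR_BGR2HSV)); m=(((H<6)|(H>174))&(S>170)); m[:245]=0;m[300:]=0;m[:,:120]=0;m[:,230:]=0
rc=cv2.minAreaRect((onz("top",big(m),.124)[:,:2]*1000).astype(np.float32)); print("handle",rc)
m=((H>55)&(H<95)&(S>80)); m[:245]=0;m[295:]=0;m[:,:295]=0;m[:,350:]=0
print("green",fixcirc(onz("top",big(m),.07),.036,cal("top")[3][:2,3]))
s0=cv2.imread("pics/scene0.png"); dd=cv2.absdiff(s,s0).max(2); 
a=cv2.resize(s[140:240,330:470],None,fx=5,fy=5); cv2.imwrite('pics/p14.png',a)
cv2.imwrite('pics/diff.png',dd)
E
```

```text
time: 23.35
tool_pos: [0.466, 0.3189, 0.0969]
tool_rot: [[0.105, 0.995, -0.0], [0.995, -0.105, -0.0], [-0.0, -0.0, -1.0]]
ft_force: [0.7, 0.3, 0.6]
width: 0.998
time: 24.95
tool_pos: [0.356, 0.4594, 0.2198]
tool_rot: [[0.103, 0.995, 0.001], [0.995, -0.103, 0.0], [0.001, 0.001, -1.0]]
ft_force: [0.3, -0.7, -1.1]
width: 1.005
t 24.95 p [0.356  0.4594 0.2198] yaw 84.07 tilt [ 8.e-04  5.e-04 -1.e+00] F [ 0.28 -0.74 -1.12] w 1.005 j7 -62.3
units of 20mm along tool x,y,z: [-6.419  6.191  6.134]
handle ((465.35345458984375, 322.806884765625), (161.3246612548828, 17.031463623046875), 84.17228698730469)
green (array([0.47219289, 0.0106587 ]), np.float64(0.0010777331918093746))
```

View pics/p14.png

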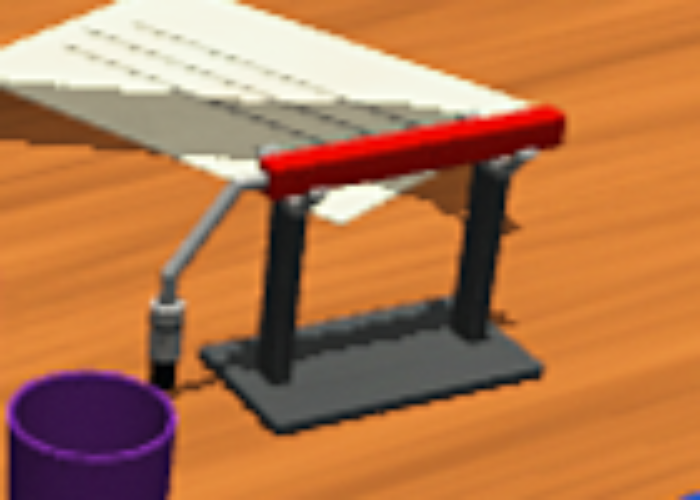

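View pics/t14.png

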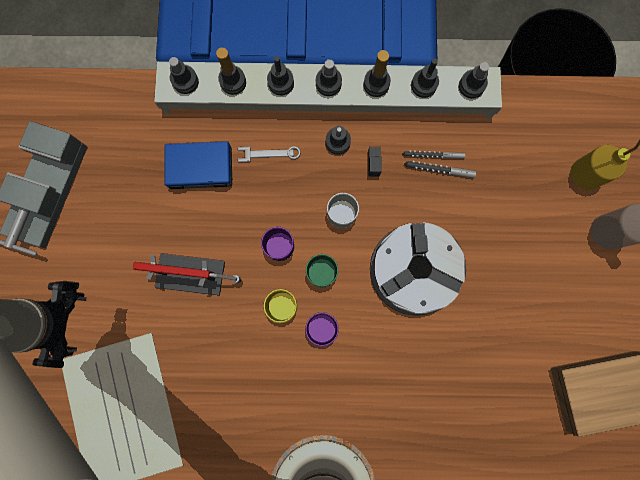

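View pics/diff.png

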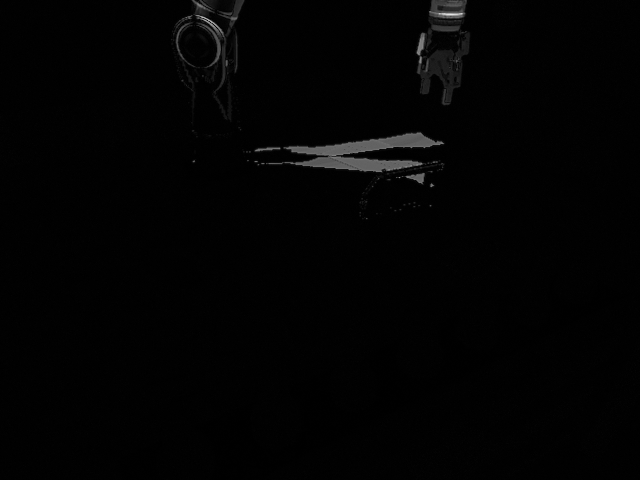

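The brush lies level in both cradles at (465,323) mm by the handle-rectangle centre. It was (466,323) at the start. The difference image shows no change except the arm, its shadow and edge pixels along the brush and rest. Handing in.

```bash
python3 -c "
from bench import env
print(env.finish_job()); print(env.read_state()['time'])"
```

```text
the job is handed in; nothing more can be done
None
the job is handed in; nothing more can be done
```

I carried out every step of the job and handed it in at about 25 s of the 53 s allowed. No verdict was reported.

- **Dip:** the red-handled brush went into the green pot with the bristle tip about 37 mm below the rim. The pot did not move (same measured centre before and after).
- **Brushing:** I brushed the empty slot from the rim (88 mm) through the middle to 42 mm, then on to about 30 mm from the centre. The wrist force rose roughly 1.5–2.5 N above its free value, with about 0.5–1 N of noise, so the contact was light. The slot floor itself was hidden in the pictures, so contact is inferred from this force and the height, not seen.
- **Brush back in its rest:** it lies level in both cradles with its head over the same end, about 1 mm from its starting place.
- **Other things on the bench:** comparing scene pictures from before and after, nothing else moved. The gripper is clear of everything.

No check failed or disagreed.

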